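Discard the spent scalpels and ease the sprung flap shut

ROBOT

A 6-joint arm with a two-finger parallel gripper is mounted at the origin on the work surface. World frame = base frame: x ahead of the robot, y to its left, z up, the work surface at z = 0. Lengths are in m, angles in degrees, forces in N, time in s.
With the tool pointing down it reaches from about 0.3 to 0.75 m from the base axis. Payload 8.5 kg.
Tool frame: the origin (TCP) lies on the centre line of the jaws, within the pads' length; the fingertips stand 11 mm ahead of it and the grasp point (between the pads) lies 8 mm behind it; z points along the fingers, y is the line along which they close (so a half turn about z gives the same grasp; the last joint's range is limited). The gripper opens to 85 mm and grips with 20 to 120 N. Pads are 22 mm wide; open, the fingers measure 114 mm over their backs; the gripper's body (76 mm by 85 mm) begins 54 mm behind the grasp point. The pads swing forward as they close: fully open they stand 13 mm farther back than shut.
Start: joints at [-87.68, 21.807, 74.336, -0, 83.858, -12.336], TCP at [0.139, -0.532, 0.242] pointing down, gripper open.
Joint ranges: [-178.18, 178.18], [-50.72, 133.34], [12.68, 142.11], [-81.47, 261.47], [9.98, 163.14], [-165.26, 165.26]. Speed limits (degrees/s): [136.94, 136.94, 180, 180, 180, 180].

INTERFACE

Orientations are given as a 3x3 rotation matrix whose columns are the frame's x, y, z axes.
In Python, from rig import env, get_image gives the robot as it stands (env), with the cameras as plain functions.
- The arm moves only by the tool nudge_tcp, called after "Call:" as name([rows], argument=value, ...), one row to a line, values as JSON. Schema: {"type":"object","properties":{"steps":{"type":"array","items":{"type":"array","items":{"type":"number"},"minItems":5,"maxItems":5},"minItems":1,"maxItems":10},"grip_n":{"type":"number"},"only":{"type":"string"},"quiet":{"type":"boolean"},"lines":{"type":"string"}},"required":["steps"],"additionalProperties":false}. steps is a list of rows, 1 to 10 of them, each of 5 numbers: dx, dy, dz in m, then a turn about the tool's z in degrees, then the finger opening in m; each row shifts and turns the commanded pose from where the row before left it, along the tool's axes as they then stand; what a row does not reach is not made up. A row lasts 1/10 s, in which the tool goes at most 0.05 m and 8.59 degrees, less where a joint would pass 70% of its speed; a pose out of reach is approached as far as the arm can. The fingers move at their own pace and stop on an object; grip_n is the grip in N (left out, the last holds). Time passes only in rows, so rows that do not move let the fingers close. The tool returns the time, the measured TCP pose, the force, the opening and the grip force at its end. only (a regular expression) keeps the lines of the reply that match it, lines (a string "A,B") keeps lines A to B, and quiet returns only ok. Input that does not fit is refused with a message, and nothing moves.
- env.observe(): the state, without advancing time (a new reading comes with each control period).
- get_image(name): name is "scene" or "top"; returns a dict with "pixels" (480x640x3 uint8, red, green, blue), "K" (3x3 intrinsics, pixels), "distortion" ([k1, k2, p1, p2, k3] as OpenCV has them; the pictures are not rectified), "extrinsics" (4x4, takes a point from world to camera coordinates). Camera axes: x right, y down, z forward; pixel columns grow to the right and rows downward; lengths in m; the calibration is good to about 2 mm. A picture is of the moment at which its call begins. There is no depth.
- env.close_job(): hands the job in; it is judged then, once.
The state is a dict: "time_s": time; "q": joint angles; "qvel": joint speeds; "joint_efforts": joint torques, N m; "position": TCP position; "tool_rot": TCP orientation; "ft_force": force on the tool from outside, world axes, zero at the start; "wrist_torque": the same for the moment, N m; "grip_width": finger opening in m; "gripper_force": force on a finger pad.
Only numpy, scipy, OpenCV 4.12 (cv2) and the standard library are available. Lean on these libraries where they do the work, as an engineer would, in place of code of your own. Each camera call takes 0.05 s, during which the arm holds its last target. There are 200 camera calls.

TASK

Open the sprung flap of the steel sharps bin until it stays open by itself, put both spent scalpels inside the bin, then bring the flap down fully shut, holding it back against its spring all the way so that it never snaps or slams. Leave the steel spatula, the jars and everything else on the bench where they stand.

Things in the scene. Friction and masses are not known exactly. Their poses are not given: they have to be found in the camera images.
- bin: fixed open-topped steel sharps bin, 150 mm deep (its x) by 230 mm wide (its y), walls and floor 4 mm, rim 115 mm above the bench. Its front faces its own -x. A small spring strut and its bracket, up to 165 mm high, stand against the outside of its -y wall. Origin: centre of its underside, on the bench
- flap (a joint): angle of the steel flap over the bin's mouth: 0 = shut and level (as at the start), 2.0 rad = fully open, leaning back on its stop; its front edge swings up and back. Over-centre spring: let go below 1.2 rad it snaps shut, above 1.3 rad it swings to the stop and stays open. It takes at most about 8 N at the bar to move it either way
- flap_hinge (a point): midpoint of the flap's hinge axis, which runs along the bin's y at the top of its rear (+x) wall, 118 mm above the bench and 75 mm behind the bin's centre (bin x = +75 mm)
- flap_bar (a point): middle of the flap's grab bar (moves with it): round, 12 mm thick, 100 mm long, parallel to the hinge axis, 196 mm from it, in the flap's plane. Two thin arms at its ends hold it out from the flap's free edge with an open gap of 40 mm between. Shut, it is 118 mm above the bench, in front of the bin. Flap plate: 150 mm hinge to edge, 226 wide, 4 thick
- scalpel_a: one of the two spent scalpels, all dark steel, lying flat along its own x axis, 148 mm long overall. Straight flat handle 14 mm wide (y) and 9 mm thick (z) from x = -75 to +25 mm, then a narrow neck and a thin pointed blade to x = +73 mm. About 50 g, centre of mass near x = -15 mm. Origin: on its underside, at the middle of the overall length; z points up
- scalpel_b: one of the two spent scalpels, all dark steel, lying flat along its own x axis, 148 mm long overall. Straight flat handle 14 mm wide (y) and 9 mm thick (z) from x = -75 to +25 mm, then a narrow neck and a thin pointed blade to x = +73 mm. About 50 g, centre of mass near x = -15 mm. Origin: on its underside, at the middle of the overall length; z points up
- spatula: good dark-steel spatula to be left where it lies, about 160 mm long along its x: round handle 12 mm thick from x = -75 to +10 mm, then a broad flat blade 30 mm wide with a rounded end to x = +87 mm. Origin: on the bench under its middle
- jar_tall: closed upright glass jar with a lid, radius 29 mm, height 145 mm, standing among the tools; leave it alone. Origin: centre of its underside
- jar_low: closed upright glass jar with a lid, radius 29 mm, height 80 mm, standing among the tools; leave it alone. Origin: centre of its underside
- jar_big: closed upright glass jar with a lid, radius 50 mm, height 120 mm, standing beyond the tools; leave it alone. Origin: centre of its underside
- carton: closed cardboard carton, 104 by 154 mm and 67 mm high, beyond the tools; leave it alone. Origin: centre of its underside
- dish: white ceramic dish, 90 mm across and 30 mm high, nearer the robot; leave it alone. Origin: centre of its underside
- pot: white plastic pot, 72 mm across and 85 mm high, beyond the tools on the right; leave it alone. Origin: centre of its underside

How it is judged:
By the outcome, as a careful person would: the job done as asked, in the order asked, and still so for the second after the job is handed in, with the robot touching nothing.
It also fails if it takes over 72 s, if anything falls off the work surface, if the arm or the gripper's body presses on something with over 40 N, if the wrist force passes 120 N, or if a joint passes its speed limit or range.

## Working session

There is one attempt and no reset: what is moved stays moved. The work goes in short steps, Python scripts to look and compute and a tool call to move; the robot and the scene stay as the last step left them, time stands still between calls to the robot, and variables do not carry over. Pictures are saved under pics/ and viewed, at most 10 in all, crops included, and the job is handed in when it is done.

```bash
ls; mkdir -p pics; python3 - <<'E'
from rig import env, get_image
import cv2
for n in ("scene","top"):
    d=get_image(n); cv2.imwrite(f"pics/{n}0.png",d["pixels"][:,:,::-1]); print(n,d["K"],d["distortion"],d["extrinsics"])
o=env.observe(); print(o)
E
```

```text
pics
rig.py
scene [[622.14235944   0.         318.72479915]
 [  0.         622.14235944 242.27476572]
 [  0.           0.           1.        ]] [-0.16338665  0.          0.          0.          0.        ] [[-0.38467949  0.92283315 -0.02001653  0.26229057]
 [ 0.61025826  0.23799447 -0.75560803 -0.27544695]
 [-0.69253631 -0.30288216 -0.65471814  1.82184315]
 [ 0.          0.          0.          1.        ]]
top [[567.07783489   0.         321.75582113]
 [  0.         567.07783489 234.84413785]
 [  0.           0.           1.        ]] [0.04900905 0.         0.         0.         0.        ] [[ 0.01319578 -0.99990562 -0.00382341 -0.0284021 ]
 [-0.98047773 -0.01218897 -0.19625201  0.58810646]
 [ 0.19618688  0.00633846 -0.98054604  1.0909684 ]
 [ 0.          0.          0.          1.        ]]
{'time_s': 0.1, 'q': array([-8.76814936e+01,  2.18385230e+01,  7.43794342e+01, -1.79873537e-03,
        8.38575511e+01, -1.23352424e+01]), 'qvel': array([-0.02861233, -0.06026942, -0.14026719, -0.09453483,  0.0468917 ,
        0.02802133]), 'joint_efforts': array([ 3.00119042e-03, -4.49224126e+01, -2.31658852e+01, -1.89528364e-04,
        3.67286702e-03,  4.04147073e-06]), 'position': array([ 0.13912232, -0.53185956,  0.2417662 ]), 'tool_rot': array([[ 9.67471435e-01,  2.52980265e-01, -8.45018239e-05],
       [ 2.52980155e-01, -9.67470574e-01,  1.31552710e-03],
       [ 2.51049365e-04, -1.29411217e-03, -9.99999131e-01]]), 'ft_force': array([ 0.14424291, -0.81673223, -0.24370799]), 'wrist_torque': array([-0.00535584, -0.01164678,  0.00264653]), 'gripper_force': 0.0, 'grip_width': 0.08566148081189205}
```

View pics/scene0.png

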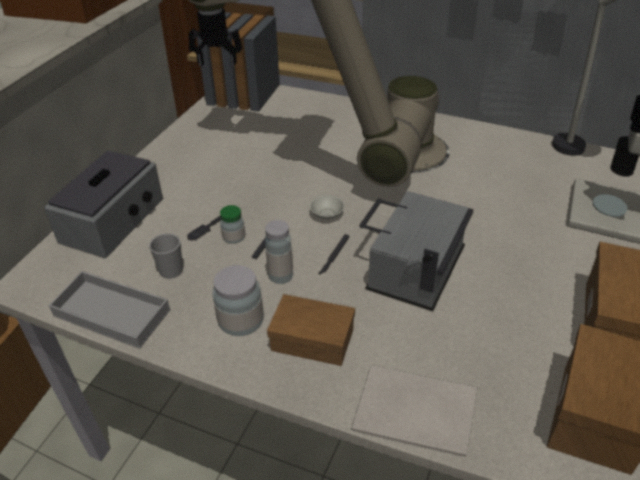

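View pics/top0.png

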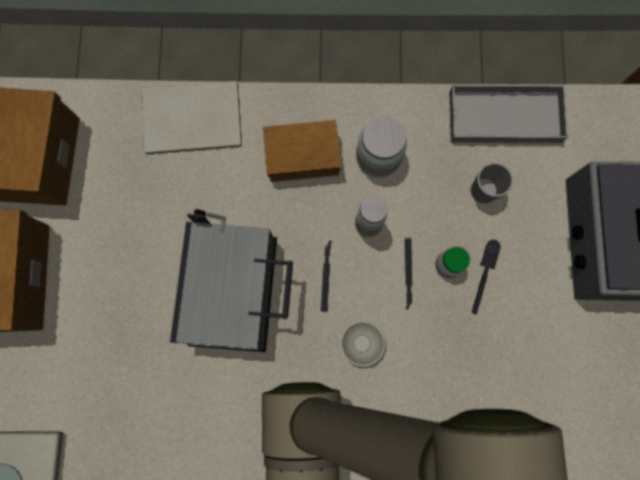

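The top view has the bin at left with its bar at (290,262)–(287,316). The scalpels are at (326,275) and (408,273), with the tall jar at (371,215), the low jar at (455,262) and the spatula at (487,275). The scene view has the bar from (381,201) to (361,228) and the strut at (428,270). I'll measure these from both views.

```bash
cat > h.py <<'E'
import numpy as np, cv2
from rig import env, get_image
def img(n): return get_image(n)
def ray(d,uv):
    p=cv2.undistortPoints(np.array([[uv]],float),d["K"],np.array(d["distortion"]))[0,0]
    E=d["extrinsics"];R=E[:3,:3];return -R.T@E[:3,3],R.T@np.array([p[0],p[1],1.])
def onz(d,uv,z):
    o,v=ray(d,uv);return o+v*(z-o[2])/v[2]
def tri(d1,a,d2,b):
    o1,v1=ray(d1,a);o2,v2=ray(d2,b)
    s=np.linalg.lstsq(np.c_[v1,-v2],o2-o1,rcond=None)[0]
    p,q=o1+v1*s[0],o2+v2*s[1];return (p+q)/2,np.linalg.norm(p-q)
def proj(d,P):
    E=d["extrinsics"];return cv2.projectPoints(np.array([P],float),cv2.Rodrigues(E[:3,:3])[0],E[:3,3],d["K"],np.array(d["distortion"]))[0][0,0]
def blobs(d,roi,thr,amin=40):
    x0,y0,x1,y1=roi;g=d["pixels"][y0:y1,x0:x1].max(2)
    n,l,s,c=cv2.connectedComponentsWithStats((g<thr).astype(np.uint8))
    out=[]
    for i in range(1,n):
        if s[i,4]>=amin:
            ys,xs=np.where(l==i);P=np.c_[xs+x0,ys+y0].astype(float);m=P.mean(0)
            w,v=np.linalg.eigh(np.cov(P.T));t=(P-m)@v[:,1]
            out.append((s[i,4],m.round(1),(m+t.min()*v[:,1]).round(1),(m+t.max()*v[:,1]).round(1),(2*np.sqrt(3*w[0])).round(1)))
    return out
E
python3 - <<'E'
from h import *
T,S=img("top"),img("scene")
for thr in(60,75):
  print(thr)
  for r in [(312,230,345,325),(395,228,425,318),(465,230,510,320),(245,250,300,330)]: print("T",blobs(T,r,thr))
  for r in [(312,225,355,280),(185,205,228,245),(245,225,272,265),(355,190,400,240)]: print("S",blobs(S,r,thr))
big=lambda im,x0,y0,x1,y1,k:cv2.resize(im["pixels"][y0:y1,x0:x1,::-1],None,fx=k,fy=k,interpolation=cv2.INTER_CUBIC)
a=big(T,165,200,315,360,3.7);b=big(S,240,180,400,300,4)[:, :]
cv2.imwrite("pics/c1.png",cv2.convertScaleAbs(a,alpha=1.6));cv2.imwrite("pics/c2.png",cv2.convertScaleAbs(big(S,240,170,480,310,3.3),alpha=1.6))
E
```

```text
60
T [(np.int32(283), array([325.4, 280.5]), array([327.7, 241.9]), array([323.6, 310.1]), np.float64(4.6))]
T [(np.int32(292), array([408.1, 268. ]), array([407.6, 239. ]), array([408.7, 307. ]), np.float64(4.8))]
T [(np.int32(533), array([486.7, 267.4]), array([494.5, 240.5]), array([473.6, 312.2]), np.float64(10.4))]
T [(np.int32(1131), array([272.6, 289.7]), array([277.3, 250.3]), array([267.8, 329.9]), np.float64(32.0))]
S [(np.int32(152), array([335.3, 252.2]), array([346.6, 235.7]), array([322.3, 271.2]), np.float64(3.8))]
S [(np.int32(193), array([202. , 229.7]), array([223.4, 216.4]), array([188.9, 237.8]), np.float64(6.6))]
S [(np.int32(77), array([259.4, 249.6]), array([265.1, 241.8]), array([253.9, 256.9]), np.float64(4.3))]
S [(np.int32(188), array([374.8, 213.2]), array([387.3, 197.2]), array([363.4, 227.9]), np.float64(20.1))]
75
T [(np.int32(352), array([325.4, 279.3]), array([327.8, 241.9]), array([323.5, 310.2]), np.float64(5.5))]
T [(np.int32(369), array([408.2, 270.4]), array([407.5, 238.9]), array([409., 308.]), np.float64(5.6))]
T [(np.int32(605), array([486.4, 268.4]), array([494.7, 239.9]), array([473.5, 312.9]), np.float64(11.0))]
T [(np.int32(1372), array([272.7, 289.6]), array([277.6, 250.1]), array([267.8, 330.1]), np.float64(32.8))]
S [(np.int32(207), array([334.9, 252.8]), array([347., 235.]), array([320.7, 273.5]), np.float64(4.7))]
S [(np.int32(267), array([204.6, 228.3]), array([225.8, 216. ]), array([188., 238.]), np.float64(7.7))]
S [(np.int32(107), array([260.1, 248.7]), array([266.8, 239.6]), array([253.6, 257.4]), np.float64(5.5))]
S [(np.int32(323), array([377. , 213.6]), array([390.1, 195.3]), array([365.2, 230. ]), np.float64(26.5))]
```

View pics/c1.png

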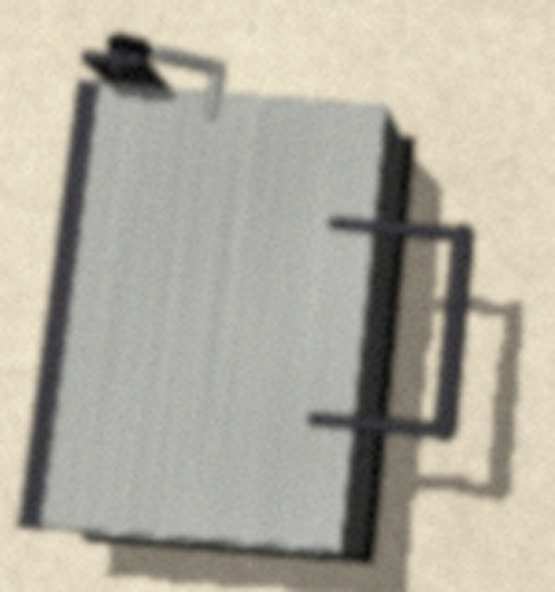

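View pics/c2.png

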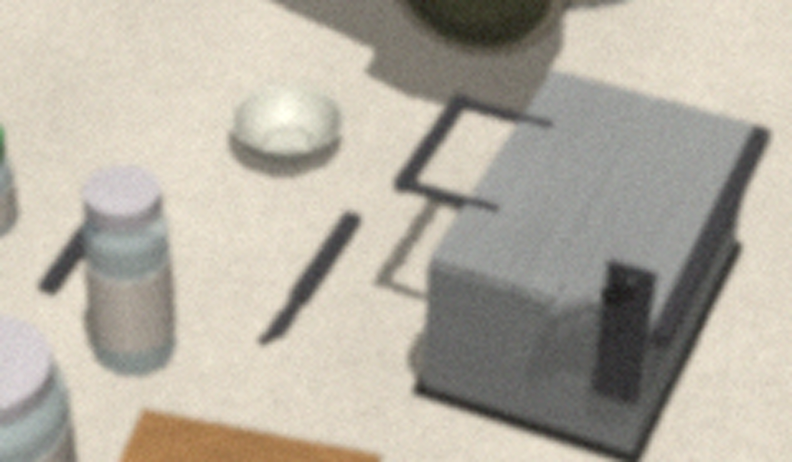

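The top crop puts the bar ends at about (460,233) and (446,430) (full image (289.3,263) and (285.5,316.2)), and the plate's front corners at (388,108) and (343,548). The scene crop puts the bar ends at (459,103) and (404,184) (full image (379.1,201.2) and (362.4,225.8)).

```bash
python3 - <<'E'
from h import *
np.set_printoptions(precision=4,suppress=True)
T,S=img("top"),img("scene")
f=lambda x,y:(165+x/3.7-.4,200+y/3.7-.4)
g=lambda x,y:(240+x/3.3-.4,170+y/3.3-.4)
A=tri(T,f(460,234),S,g(404,184)); B=tri(T,f(446,430),S,g(459,103)); print("bar far,near",A,B)
print("plate front corners",onz(T,f(388,108),.12),onz(T,f(343,548),.12))
print("rear", onz(T,f(95,85),.118),onz(T,f(40,525),.118))
print("tri front far corner",tri(T,f(388,108),S,g(433,264)))
# scalpels: near end / far end
print("a tri near",tri(T,(323.5,310.2),S,(347,235)),"tip",tri(T,(328.5,241.5),S,(320.7,273.5)))
print("b far end",tri(T,(407.5,238.9),S,(253.6,257.4)))
for n,p in dict(a_near=(323.5,310.2),a_tip=(328.5,241.5),a_c=(325.4,280),b_far=(407.5,238.9),b_tip=(408.8,308),jlow_top=(455.5,260)).items(): print(n,onz(T,p,.005 if n[0]!='j' else .08))
print("jtall top", onz(T,(373.5,209),.145))
for n,p in dict(carton=(302,145),jbig=(384,135)).items(): print(n,onz(T,p,.067 if n[0]=='c' else .12))
# handle axis lines from masks
for r in[(312,230,345,325),(395,228,425,318)]:
    x0,y0,x1,y1=r;m=T["pixels"][y0:y1,x0:x1].max(2)<75
    print([(y+y0,round(np.where(m[y])[0].mean()+x0,1),int(m[y].sum())) for y in range(6,m.shape[0],6) if m[y].any()])
E
```

```text
bar far,near (array([0.5215, 0.0398, 0.1186]), np.float64(0.0011246614082071858)) (array([0.4218, 0.0449, 0.1175]), np.float64(0.00019864402070580452))
plate front corners [0.5867 0.0793 0.12  ] [0.363  0.0944 0.12  ]
rear [0.5974 0.232  0.118 ] [0.3727 0.2457 0.118 ]
tri front far corner (array([0.5873, 0.0811, 0.1148]), np.float64(0.00273716363496439))
a tri near (array([ 0.4402, -0.026 ,  0.0064]), np.float64(0.0005444812563396498)) tip (array([ 0.5854, -0.0351,  0.0025]), np.float64(0.0002407136791441719))
b far end (array([ 0.5933, -0.2031,  0.0031]), np.float64(0.0016490829537551639))
a_near [ 0.4404 -0.0262  0.005 ]
a_tip [ 0.5849 -0.035   0.005 ]
a_c [ 0.503  -0.0294  0.005 ]
b_far [ 0.5926 -0.202   0.005 ]
b_tip [ 0.4474 -0.2022  0.005 ]
jlow_top [ 0.537  -0.2841  0.08  ]
jtall top [ 0.622  -0.1184  0.145 ]
carton [0.7762 0.0226 0.067 ]
jbig [ 0.7792 -0.1418  0.12  ]
[(242, np.float64(329.5), 2), (248, np.float64(327.5), 4), (254, np.float64(326.5), 4), (260, np.float64(326.0), 3), (266, np.float64(326.5), 6), (272, np.float64(325.5), 6), (278, np.float64(325.5), 6), (284, np.float64(325.5), 6), (290, np.float64(324.5), 6), (296, np.float64(324.5), 6), (302, np.float64(324.5), 6), (308, np.float64(323.5), 6)]
[(240, np.float64(407.5), 6), (246, np.float64(407.5), 6), (252, np.float64(407.5), 6), (258, np.float64(407.5), 6), (264, np.float64(408.0), 5), (270, np.float64(408.5), 6), (276, np.float64(408.5), 6), (282, np.float64(408.5), 6), (288, np.float64(408.5), 4), (294, np.float64(409.0), 5), (300, np.float64(409.0), 5), (306, np.float64(407.5), 2)]
```

```bash
cat >> h.py <<'E'
def go(P,yaw=None):
    o=env.observe();R=o["tool_rot"];d=np.array(P)-o["position"]
    print("t",round(o["time_s"],2),"pos",o["position"].round(4),"tool delta",(R.T@d).round(4),"yaw",np.degrees(np.arctan2(R[1,0],R[0,0])).round(2),"F",o["ft_force"].round(1),"w",round(o["grip_width"],4),"q",o["q"].round(0))
E
```

Call:
nudge_tcp([
  [0, 0, 0, 6.05, 0.04],
  [0, 0, 0, 6.05, 0.04],
  [0, 0, 0, 6.05, 0.04],
  [0.021, -0.042, 0, 0, 0.04],
  [0.021, -0.042, 0, 0, 0.04],
  [0.021, -0.042, 0, 0, 0.04],
  [0.021, -0.042, 0, 0, 0.04],
  [0.021, -0.042, 0, 0, 0.04],
  [0.021, -0.042, 0, 0, 0.04],
  [0.021, -0.042, 0, 0, 0.04],
])

```text
time_s: 1.3
position: [0.3043, -0.2459, 0.2425]
tool_rot: [[0.998, -0.062, 0.0], [-0.062, -0.998, -0.0], [0.0, 0.0, -1.0]]
ft_force: [0.8, -0.0, 0.0]
grip_width: 0.04
gripper_force: 0.0
```

```bash
python3 -c "
from h import *; go([.4717,.0424,.2])"
```

```text
t 1.3 pos [ 0.3043 -0.2459  0.2425] tool delta [ 0.1494 -0.298   0.0424] yaw -3.53 F [ 0.8 -0.   0. ] w 0.04 q [-56.   6.  97.   0.  78.  37.]
```

Call:
nudge_tcp([
  [0.021, -0.042, 0, 0, 0.04],
  [0.021, -0.042, 0, 0, 0.04],
  [0.021, -0.042, 0, 0, 0.04],
  [0.021, -0.042, 0, 0, 0.04],
  [0.021, -0.042, 0, 0, 0.04],
  [0.021, -0.042, 0.01, 0, 0.04],
  [0.0234, -0.046, 0.01, 0, 0.04],
  [0, 0, 0.02, 0, 0.04],
  [0, 0, 0, 0, 0.04],
])

```text
time_s: 2.2
position: [0.4689, 0.0398, 0.2008]
tool_rot: [[0.998, -0.058, -0.005], [-0.058, -0.998, 0.001], [-0.005, -0.0, -1.0]]
ft_force: [-1.4, -0.5, -0.5]
grip_width: 0.0397
gripper_force: 0.0
```

```bash
python3 - <<'E'
from h import *
go([.4717,.0424,.110])
for n in("top","scene"):
    d=img(n); print(n,proj(d,[.4717,.0424,.118]))
    cv2.imwrite(f"pics/{n}1.png",d["pixels"][:,:,::-1])
E
python3 -c "
import cv2,numpy as np
a=cv2.imread('pics/top1.png')[200:360,200:350];b=cv2.imread('pics/scene1.png')[140:300,310:460]
cv2.imwrite('pics/m1.png',np.hstack([cv2.resize(x,None,fx=2.6,fy=2.6,interpolation=2) for x in(a,b)])*1)"
```

```text
t 2.2 pos [0.4689 0.0398 0.2008] tool delta [ 0.0031 -0.0027  0.0908] yaw -3.34 F [-1.4 -0.5 -0.5] w 0.0397 q [-10.  16.  90.  -0.  74.  84.]
top [287.21019268 289.00193865]
scene [370.71876985 212.8040117 ]
```

View pics/m1.png

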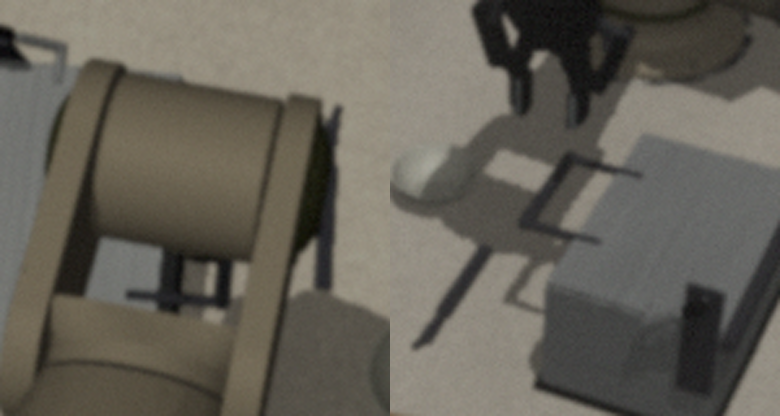

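The picture shows the fingers (right half, about (520,90) and (575,105)) above the bar at (545,190), straddling it. I'll descend and grip it lightly.

Call:
nudge_tcp([
  [0, 0, 0, 0, 0.04],
  [0, 0, 0.03, 0, 0.04],
  [0, 0, 0.03, 0, 0.04],
  [0, 0, 0.03, 0, 0.04],
  [0, 0, 0, 0, 0.04],
  [0, 0, 0, 0, 0.005],
  [0, 0, 0, 0, 0.005],
  [0, 0, 0, 0, 0.005],
  [0, 0, 0, 0, 0.005],
], grip_n=40)

```text
time_s: 3.2
position: [0.4708, 0.0411, 0.1148]
tool_rot: [[0.998, -0.062, 0.005], [-0.062, -0.998, 0.005], [0.004, -0.006, -1.0]]
ft_force: [2.6, 20.0, 1.0]
grip_width: 0.0106
gripper_force: 40.1
```

```bash
python3 -c "
from h import *; go([.4717,.0424,.110])"
```

```text
t 3.2 pos [0.4708 0.0411 0.1148] tool delta [ 0.0008 -0.0013  0.0048] yaw -3.56 F [ 2.6 20.   1. ] w 0.0106 q [-10.  22.  98.   0.  60.  84.]
```

Call:
nudge_tcp([
  [0, -0.002, 0, 0, 0.005],
  [0, -0.001, -0.0196, 0, 0.005],
  [0, -0.0029, -0.0193, 0, 0.005],
  [0, -0.0049, -0.019, 0, 0.005],
  [0, -0.0067, -0.0184, 0, 0.005],
])

```text
time_s: 3.7
position: [0.4717, 0.056, 0.1915]
tool_rot: [[0.998, -0.061, 0.004], [-0.061, -0.998, -0.0], [0.004, 0.0, -1.0]]
ft_force: [5.3, 2.0, -6.5]
grip_width: 0.0103
gripper_force: 38.8
```

```bash
python3 -c "
from h import *; go([.4717+.061*.0155,.0424+.0155,.1148+.0763])"
```

```text
t 3.7 pos [0.4717 0.056  0.1915] tool delta [ 0.0009 -0.002   0.0004] yaw -3.52 F [ 5.3  2.  -6.5] w 0.0103 q [-8. 17. 91.  0. 72. 86.]
```

Tracks the arc well with low forces; continuing.

Call:
nudge_tcp([
  [0, -0.0085, -0.0177, 0, 0.005],
  [0, -0.0102, -0.0167, 0, 0.005],
  [0, -0.0119, -0.0156, 0, 0.005],
  [0, -0.0133, -0.0143, 0, 0.005],
  [0, -0.0148, -0.0129, 0, 0.005],
  [0, -0.0159, -0.0114, 0, 0.005],
  [0, -0.017, -0.0098, 0, 0.005],
  [0, -0.0179, -0.008, 0, 0.005],
])

```text
time_s: 4.5
position: [0.479, 0.164, 0.3008]
tool_rot: [[0.998, -0.063, 0.011], [-0.063, -0.998, -0.003], [0.011, 0.003, -1.0]]
ft_force: [3.0, -7.3, 14.0]
grip_width: 0.0104
gripper_force: 40.9
```

```bash
python3 -c "
from h import *; go([.4717+.061*.125,.0424+.125,.1148+.1827])"
```

```text
t 4.5 pos [0.479  0.164  0.3008] tool delta [ 0.     -0.0034  0.0033] yaw -3.62 F [ 3.  -7.3 14. ] w 0.0104 q [ 6. 15. 75. -0. 90. 99.]
```

Call:
nudge_tcp([
  [0, -0.0186, -0.0042, 0, 0.005],
  [0, -0.0191, -0.0033, 0, 0.005],
  [0, -0.0194, -0.0013, 0, 0.005],
  [0, -0.0196, 0.0006, 0, 0.005],
  [0, -0.0196, 0.0025, 0, 0.005],
  [0, -0.0192, 0.0045, 0, 0.005],
  [0, -0.0155, 0.0044, 0, 0.005],
  [0, 0, 0, 0, 0.005],
])

```text
time_s: 5.3
position: [0.4883, 0.2999, 0.3]
tool_rot: [[0.998, -0.058, 0.019], [-0.059, -0.998, 0.011], [0.018, -0.012, -1.0]]
ft_force: [6.1, 11.0, 26.7]
grip_width: 0.0103
gripper_force: 46.6
```

```bash
python3 -c "
from h import *; go([.4717+.061*.259,.0424+.259,.1148+.1855])"
```

```text
t 5.3 pos [0.4883 0.2999 0.3   ] tool delta [-0.0009 -0.0014 -0.0003] yaw -3.36 F [ 6.1 11.  26.7] w 0.0103 q [ 20.  22.  65.   0.  92. 113.]
```

Call:
nudge_tcp([
  [0, -0.014, 0.004, 0, 0.005],
  [0, 0, 0, 0, 0.005],
  [0, 0, 0, 0, 0.06],
  [0, 0, 0, 0, 0.06],
  [0, 0, 0, 0, 0.06],
  [0, 0, 0, 0, 0.06],
])

```text
time_s: 5.9
position: [0.4862, 0.3098, 0.2887]
tool_rot: [[0.998, -0.061, -0.0], [-0.061, -0.998, -0.0], [-0.0, 0.0, -1.0]]
ft_force: [1.0, -0.1, -0.5]
grip_width: 0.0599
gripper_force: 0.0
```

```bash
python3 -c "
from h import *; go([.5,-.0287,.1])"
```

```text
t 5.9 pos [0.4862 0.3098 0.2887] tool delta [0.0345 0.3369 0.1887] yaw -3.51 F [ 1.  -0.1 -0.5] w 0.0599 q [ 21.  23.  65.  -0.  92. 114.]
```

Call:
nudge_tcp([
  [0, 0, -0.03, 0, 0.05],
  [0, 0, -0.03, 0, 0.05],
  [0.0043, 0.042, 0, 0, 0.05],
  [0.0043, 0.042, 0, 0, 0.05],
  [0.0043, 0.042, 0.02, 0, 0.05],
  [0.0043, 0.042, 0.02, 0, 0.05],
  [0.0043, 0.042, 0.02, 0, 0.05],
  [0.0043, 0.042, 0.02, 0, 0.05],
  [0.0043, 0.042, 0.02, 0, 0.05],
  [0.0043, 0.042, 0.02, 0, 0.05],
])

```text
time_s: 6.9
position: [0.4998, -0.0292, 0.2278]
tool_rot: [[0.998, -0.061, 0.0], [-0.061, -0.998, -0.0], [0.0, 0.0, -1.0]]
ft_force: [0.8, 0.3, -0.2]
grip_width: 0.0503
gripper_force: 0.0
```

```bash
python3 - <<'E'
from h import *
go([.5,-.0297,.014])
T,S=img("top"),img("scene")
cv2.imwrite("pics/s2.png",S["pixels"][:,:,::-1]);cv2.imwrite("pics/t2.png",T["pixels"][:,:,::-1])
cv2.imwrite('pics/m2.png',np.hstack([cv2.resize(x["pixels"][y:y+220,X:X+190,::-1],None,fx=2.1,fy=2.1) for x,X,y in((T,160,160),(S,310,120))]))
E
```

```text
t 6.9 pos [ 0.4998 -0.0292  0.2278] tool delta [2.000e-04 5.000e-04 2.138e-01] yaw -3.5 F [ 0.8  0.3 -0.2] w 0.0503 q [-17.  18.  83.  -0.  79.  77.]
```

View pics/m2.png

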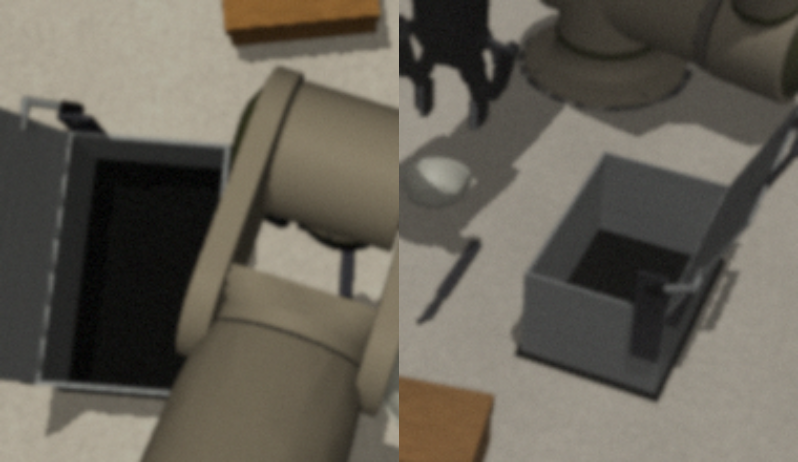

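The flap stands open by itself (bin mouth at crop (150,260), flap leaning back), and scalpel a is untouched. I'll descend on it.

Call:
nudge_tcp([
  [0, 0.0005, 0.04, 0, 0.05],
  [0, 0, 0.04, 0, 0.05],
  [0, 0, 0.04, 0, 0.04],
  [0, 0, 0.04, 0, 0.04],
  [0, 0, 0.03, 0, 0.04],
  [0, 0, 0.015, 0, 0.04],
  [0, 0, 0.008, 0, 0.04],
  [0, 0, 0, 0, 0.04],
  [0, 0, 0, 0, 0.04],
])

```text
time_s: 7.9
position: [0.5007, -0.0279, 0.0162]
tool_rot: [[0.998, -0.061, 0.001], [-0.061, -0.998, -0.0], [0.001, 0.0, -1.0]]
ft_force: [-0.0, 0.5, 1.3]
grip_width: 0.0398
gripper_force: 0.0
```

```bash
python3 -c "
from h import *; go([.5,-.0297,.014])"
```

```text
t 7.9 pos [ 0.5007 -0.0279  0.0162] tool delta [-0.0006  0.0018  0.0022] yaw -3.48 F [-0.   0.5  1.3] w 0.0398 q [-17.  34.  99.   0.  47.  77.]
```

Call:
nudge_tcp([
  [0, 0.0015, 0.003, 0, 0.04],
  [0, 0, 0, 0, 0.04],
  [0, 0, 0, 0, 0.005],
  [0, 0, 0, 0, 0.005],
  [0, 0, 0, 0, 0.005],
  [0, 0, 0, 0, 0.005],
  [0, 0, -0.02, 0, 0.005],
  [0, 0, -0.04, 0, 0.005],
  [0, 0, -0.05, 0, 0.005],
  [0, 0, -0.05, 0, 0.005],
], grip_n=50)

```text
time_s: 8.9
position: [0.4996, -0.0292, 0.1739]
tool_rot: [[0.998, -0.061, -0.001], [-0.061, -0.998, 0.0], [-0.001, -0.0, -1.0]]
ft_force: [1.4, -0.2, -0.5]
grip_width: 0.0121
gripper_force: 48.9
```

```bash
python3 - <<'E'
from h import *
go([.4787-.012,.155,.06])
S=img("scene"); p=env.observe()["position"]; print(proj(S,p))
cv2.imwrite("pics/s3.png",cv2.resize(S["pixels"][150:310,270:470,::-1],None,fx=3,fy=3))
E
```

```text
t 8.9 pos [ 0.4996 -0.0292  0.1739] tool delta [-0.0439 -0.1818  0.114 ] yaw -3.5 F [ 1.4 -0.2 -0.5] w 0.0121 q [-17.  21.  89.   0.  71.  77.]
[335.88052788 190.6557811 ]
```

View pics/s3.png

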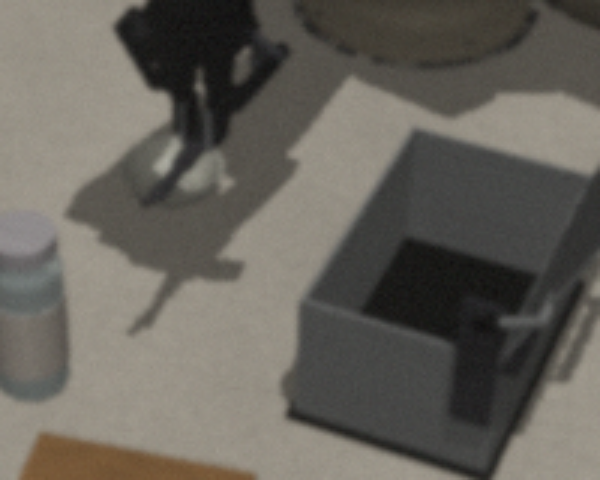

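Scalpel a is held between the fingers (crop about (185,165)), level and clear of the bench. Now into the bin.

Call:
nudge_tcp([
  [-0.0091, -0.0363, -0.02, 0, 0.005],
  [-0.0091, -0.0363, 0, 0, 0.005],
  [-0.0091, -0.0363, 0, 0, 0.005],
  [-0.0091, -0.0363, 0, 0, 0.005],
  [-0.0091, -0.0363, 0, 0, 0.005],
  [0, 0, 0, 0, 0.005],
  [0, 0, 0.04, 0, 0.005],
  [0, 0, 0.04, 0, 0.005],
  [0, 0, 0.035, 0, 0.005],
  [0, 0, 0.025, 0, 0.005],
])

```text
time_s: 9.95
position: [0.465, 0.1539, 0.0501]
tool_rot: [[0.998, -0.061, -0.002], [-0.061, -0.998, -0.0], [-0.002, 0.0, -1.0]]
ft_force: [-0.6, 0.5, -0.3]
grip_width: 0.0122
gripper_force: 49.0
```

```bash
python3 -c "
from h import *; go([.465,.155,.05])"
```

```text
t 9.95 pos [0.465  0.1539 0.0501] tool delta [-0.0001 -0.0011  0.0001] yaw -3.52 F [-0.6  0.5 -0.3] w 0.0122 q [ 4. 30. 99. -0. 51. 98.]
```

Call:
nudge_tcp([
  [0, 0, 0, 0, 0.04],
  [0, 0, 0, 0, 0.04],
  [0, 0, 0, 0, 0.04],
  [0, 0, -0.05, 0, 0.04],
  [0, 0, -0.05, 0, 0.04],
  [0, 0, -0.05, 0, 0.03],
  [0, 0, 0, -3.5, 0.03],
  [0, 0, 0, 0, 0.03],
])

```text
time_s: 10.75
position: [0.4661, 0.1546, 0.2048]
tool_rot: [[1.0, 0.001, 0.005], [0.001, -1.0, 0.0], [0.005, -0.0, -1.0]]
ft_force: [0.0, -0.1, -1.0]
grip_width: 0.0302
gripper_force: 0.0
```

```bash
python3 - <<'E'
from h import *
go([.525,-.2023,.2])
S=img("scene");cv2.imwrite("pics/s4.png",cv2.resize(S["pixels"][150:310,330:500,::-1],None,fx=3,fy=3))
T=img("top"); print(blobs(T,(395,228,425,318),75))
for (u,v) in [(407.3,244),(407.8,262),(408.4,282)]: print(onz(T,(u,v),.007))
E
```

```text
t 10.75 pos [0.4661 0.1546 0.2048] tool delta [0.0586 0.3569 0.0049] yaw 0.05 F [ 0.  -0.1 -1. ] w 0.0302 q [ 5. 18. 87. -0. 75. 94.]
[(np.int32(311), array([408. , 269.2]), array([407.6, 239. ]), array([408.6, 307. ]), np.float64(4.9))]
[ 0.58122868 -0.20112235  0.007     ]
[ 0.5429039  -0.20152207  0.007     ]
[ 0.50090406 -0.20203189  0.007     ]
```

View pics/s4.png

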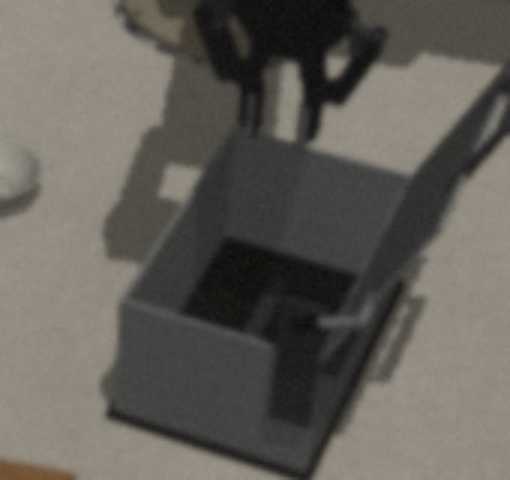

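Scalpel a lies in the bin (crop about (265,300)) and the gripper is empty. Scalpel b lies close to the low jar, so I'll measure the gripper's side profile from this picture before descending beside it.

```bash
python3 - <<'E'
from h import *
S=img("scene");p=env.observe()["position"];R=S["pixels"].max(2)
x0=.466+.012
for v in range(152,200,3):
    xs=[u for u in range(392,465) if R[v,u]<48]
    if not xs: continue
    def pl(u):
        o,d=ray(S,(u,v));q=o+d*(x0-o[0])/d[0];return (q[1]-p[1])*1000,(q[2]-p[2]+.011)*1000
    print(v,np.round(pl(xs[0])),np.round(pl(xs[-1])))
E
```

```text
152 [-61. 105.] [ 41. 129.]
155 [-65.  97.] [ 46. 123.]
158 [-62.  90.] [ 45. 116.]
161 [-60.  83.] [ 65. 114.]
164 [-57.  76.] [ 64. 106.]
167 [-55.  70.] [65. 99.]
170 [-50.  63.] [62. 91.]
173 [-47.  56.] [57. 83.]
176 [-43.  50.] [54. 74.]
179 [-29.  46.] [50. 66.]
182 [-26.  39.] [47. 58.]
185 [-26.  31.] [29. 46.]
188 [-25.  23.] [28. 37.]
191 [-25.  16.] [29. 30.]
194 [-15.  10.] [27. 22.]
```

Call:
nudge_tcp([
  [0.004, 0.0442, 0, 0, 0.03],
  [0.004, 0.0442, 0, 0, 0.03],
  [0.004, 0.0442, 0, 0, 0.03],
  [0.004, 0.0442, 0, 0, 0.03],
  [0.004, 0.0442, 0, 0, 0.03],
  [0.004, 0.0442, 0, 0, 0.03],
  [0.004, 0.0442, 0, 0, 0.03],
  [0.004, 0.0442, 0, 0, 0.03],
  [0, 0, 0, 0, 0.03],
])

```text
time_s: 11.8
position: [0.4977, -0.2036, 0.2009]
tool_rot: [[1.0, -0.006, -0.001], [-0.006, -1.0, -0.0], [-0.001, 0.0, -1.0]]
ft_force: [0.4, -0.3, -0.2]
grip_width: 0.0298
gripper_force: 0.0
```

```bash
python3 - <<'E'
from h import *
go([.498,-.199,.014])
T,S=cv2.imread("pics/top0.png").astype(int),cv2.imread("pics/scene0.png").astype(int)
c=[]
for I in(T,S):
    ys,xs=np.where((I[...,1]>I[...,2]+35)&(I[...,1]>I[...,0]+25)); c.append((xs.mean(),ys.mean(),xs.min(),xs.max(),ys.min(),ys.max()))
print(c)
dT=img("top");dS=img("scene");print(onz(dT,c[0][:2],.076),onz(dS,c[1][:2],.076),tri(dT,c[0][:2],dS,c[1][:2]))
E
```

```text
t 11.8 pos [ 0.4977 -0.2036  0.2009] tool delta [ 0.0006 -0.0046  0.1869] yaw -0.33 F [ 0.4 -0.3 -0.2] w 0.0298 q [-35.  23.  80.  -0.  77.  55.]
[(np.float64(456.26732673267327), np.float64(259.15049504950497), np.int64(444), np.int64(469), np.int64(247), np.int64(271)), (np.float64(230.15706806282722), np.float64(211.89005235602093), np.int64(221), np.int64(239), np.int64(206), np.int64(218))]
[ 0.5393246  -0.28662183  0.076     ] [ 0.53848053 -0.28827892  0.076     ] (array([ 0.53941712, -0.28698034,  0.07689925]), np.float64(0.0011856859315894379))
```

Call:
nudge_tcp([
  [0, 0, 0.03, 0, 0.03],
  [0, 0, 0.03, 0, 0.03],
  [0, 0, 0.03, 0, 0.03],
])

```text
time_s: 12.2
position: [0.4976, -0.1974, 0.1112]
tool_rot: [[1.0, 0.001, -0.0], [0.001, -1.0, 0.0], [-0.0, -0.0, -1.0]]
ft_force: [0.3, -0.4, -0.7]
grip_width: 0.0301
gripper_force: 0.0
```

```bash
python3 -c "
from h import *; go([.498,-.200,.014])"
```

```text
t 12.2 pos [ 0.4976 -0.1974  0.1112] tool delta [0.0004 0.0027 0.0972] yaw 0.07 F [ 0.3 -0.4 -0.7] w 0.0301 q [-34.  28.  88.   0.  64.  56.]
```

Call:
nudge_tcp([
  [0, 0.0025, 0.03, 0, 0.03],
  [0, 0, 0.03, 0, 0.03],
  [0, 0, 0.02, 0, 0.03],
  [0, 0, 0.01, 0, 0.03],
  [0, 0, 0.007, 0, 0.03],
  [0, 0, 0, 0, 0.03],
  [0, 0, 0, 0, 0.03],
])

```text
time_s: 12.9
position: [0.4982, -0.2015, 0.0161]
tool_rot: [[1.0, 0.0, 0.001], [0.0, -1.0, -0.001], [0.001, 0.001, -1.0]]
ft_force: [-0.9, 0.4, -0.7]
grip_width: 0.0299
gripper_force: 0.0
```

```bash
python3 -c "
from h import *; go([.498,-.201,.014])"
```

```text
t 12.9 pos [ 0.4982 -0.2015  0.0161] tool delta [-0.0002 -0.0005  0.0021] yaw 0.02 F [-0.9  0.4 -0.7] w 0.0299 q [-35.  36.  93.   0.  51.  55.]
```

Call:
nudge_tcp([
  [0, 0, 0.002, 0, 0.03],
  [0, 0, 0, 0, 0.03],
  [0, 0, 0, 0, 0.004],
  [0, 0, 0, 0, 0.004],
  [0, 0, 0, 0, 0.004],
  [0, 0, 0, 0, 0.004],
  [0, 0, -0.02, 0, 0.004],
  [0, 0, -0.04, 0, 0.004],
  [0, 0, -0.05, 0, 0.004],
  [0, 0, -0.05, 0, 0.004],
], grip_n=80)

```text
time_s: 13.9
position: [0.4974, -0.2013, 0.175]
tool_rot: [[1.0, -0.0, -0.001], [-0.0, -1.0, 0.001], [-0.001, -0.001, -1.0]]
ft_force: [0.4, -0.5, -0.3]
grip_width: 0.0106
gripper_force: 78.3
```

```bash
python3 - <<'E'
from h import *
go([.48,.165,.22])
S=img("scene"); 
cv2.imwrite("pics/s5.png",cv2.resize(S["pixels"][130:290,180:380,::-1],None,fx=3,fy=3))
E
```

```text
t 13.9 pos [ 0.4974 -0.2013  0.175 ] tool delta [-0.0174 -0.3663 -0.0448] yaw -0.0 F [ 0.4 -0.5 -0.3] w 0.0106 q [-35.  24.  83.   0.  73.  55.]
```

View pics/s5.png

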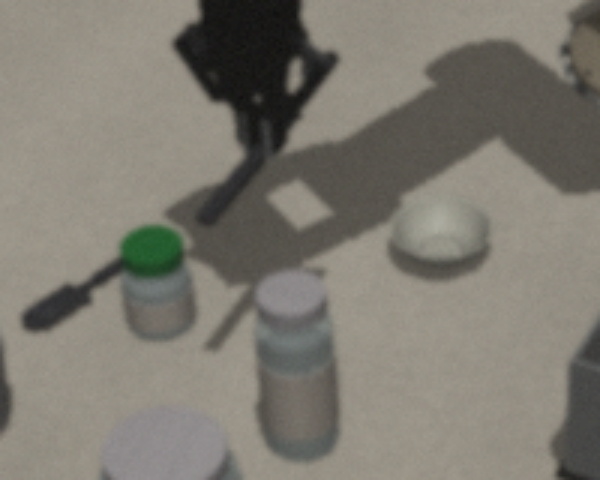

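Scalpel b is held by its handle near the neck (crop about (235,185)), and the jars and spatula are undisturbed. Lift and carry it to the bin.

Call:
nudge_tcp([
  [0, 0, -0.045, 0, 0.004],
  [-0.0044, -0.0408, 0, 0, 0.004],
  [-0.0044, -0.0408, 0, 0, 0.004],
  [-0.0044, -0.0408, 0, 0, 0.004],
  [-0.0044, -0.0408, 0, 0, 0.004],
  [-0.0044, -0.0408, 0, 0, 0.004],
  [-0.0044, -0.0408, 0, 0, 0.004],
  [-0.0044, -0.0408, 0, 0, 0.004],
  [-0.0044, -0.0408, 0, 0, 0.004],
  [-0.0044, -0.0408, 0, 3.5, 0.004],
])

```text
time_s: 14.95
position: [0.4576, 0.1672, 0.2182]
tool_rot: [[0.998, -0.062, 0.0], [-0.062, -0.998, -0.0], [0.0, -0.0, -1.0]]
ft_force: [0.1, 0.1, -0.6]
grip_width: 0.0105
gripper_force: 78.4
```

Call:
nudge_tcp([
  [0, 0, 0, 0, 0.004],
  [0, 0, 0, 0, 0.004],
  [0, 0, 0.045, 0, 0.004],
])

```text
time_s: 15.25
position: [0.4611, 0.1652, 0.1767]
tool_rot: [[0.998, -0.061, 0.011], [-0.061, -0.998, 0.001], [0.011, -0.002, -1.0]]
ft_force: [1.3, -0.1, -1.5]
grip_width: 0.0106
gripper_force: 78.5
```

```bash
python3 -c "
from h import *; go([.458,.166,.06])"
```

```text
t 15.25 pos [0.4611 0.1652 0.1767] tool delta [-0.0045 -0.0004  0.1167] yaw -3.49 F [ 1.3 -0.1 -1.5] w 0.0106 q [ 6. 19. 90. -0. 70. 99.]
```

Lower and release, then lift clear.

Call:
nudge_tcp([
  [0, 0, 0.03, 0, 0.004],
  [0, 0, 0.03, 0, 0.004],
  [0, 0, 0.03, 0, 0.004],
  [0, 0, 0.025, 0, 0.004],
  [0, 0, 0, 0, 0.004],
  [0, 0, 0, 0, 0.035],
  [0, 0, 0, 0, 0.035],
  [0, 0, 0, 0, 0.035],
  [0, 0, -0.02, 0, 0.035],
  [0, 0, -0.04, 0, 0.035],
])

```text
time_s: 16.25
position: [0.4572, 0.1654, 0.1181]
tool_rot: [[0.998, -0.061, -0.004], [-0.061, -0.998, -0.0], [-0.004, 0.001, -1.0]]
ft_force: [0.9, -0.8, 0.9]
grip_width: 0.035
gripper_force: 0.0
```

Call:
nudge_tcp([
  [0, 0, -0.05, 0, 0.04],
  [0, 0, -0.05, 0, 0.04],
  [0, 0, -0.05, 0, 0.04],
  [0, 0, -0.05, 0, 0.04],
  [0, 0, -0.05, 0, 0.04],
  [0, 0, 0, 0, 0.04],
])

```text
time_s: 16.85
position: [0.4589, 0.1658, 0.3758]
tool_rot: [[0.998, -0.061, 0.014], [-0.061, -0.998, 0.001], [0.014, -0.002, -1.0]]
ft_force: [0.8, 0.1, -1.2]
grip_width: 0.0399
gripper_force: 0.0
```

```bash
python3 - <<'E'
from h import *
go([.488,.317,.3])
T,S=img("top"),img("scene")
b=np.array([.4717,.0424,.118])+np.array([.061,.998,0])*.196*(1-np.cos(2))+np.array([0,0,.196*np.sin(2)]);print("bar pred",b,proj(T,b),proj(S,b))
f=lambda I,x,y:cv2.resize(cv2.convertScaleAbs(I["pixels"][y:y+200,x:x+170,::-1],alpha=1.6),None,fx=2.3,fy=2.3)
cv2.imwrite("pics/m6.png",np.hstack([f(T,115,160),f(S,345,125)]))
E
```

```text
t 16.85 pos [0.4589 0.1658 0.3758] tool delta [ 0.0189 -0.1525  0.0765] yaw -3.47 F [ 0.8  0.1 -1.2] w 0.0399 q [  6.  11.  68.  -0. 100.  99.]
bar pred [0.48863145 0.31940965 0.2962223 ] [104.01883575 264.71786102] [504.9372328  178.14593428]
```

View pics/m6.png

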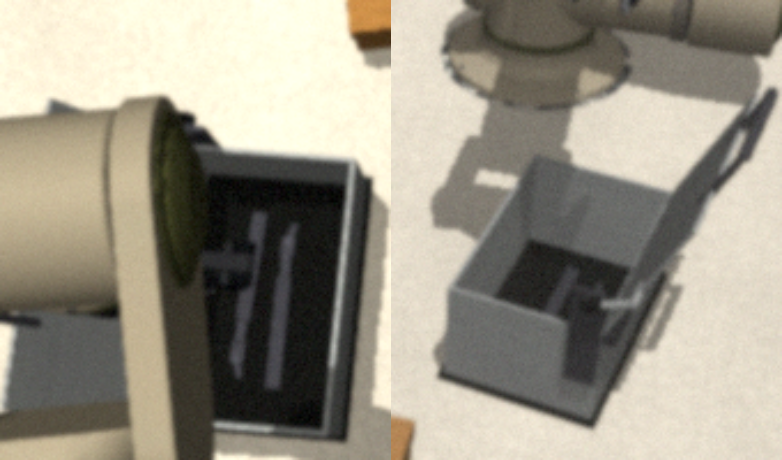

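Both scalpels lie in the bin (left panel, (245,300) and (280,300)), and the flap is still open. The bar shows in the right panel from about (772,95) to (718,187). I'll fix its angle by casting rays from its edge onto its swing circle.

```bash
python3 - <<'E'
from h import *
S=img("scene");g=S["pixels"].max(2).astype(int)
H=np.array([.4837,.238,.118]);u=np.array([.061,.998,0]);ax=np.array([.998,-.061,0])
# rightmost dark run per row, bar is dark run before bright bench
rows=[]
for v in range(163,212,3):
    r=g[v,470:530]; xs=np.where(r<85)[0]
    if len(xs)==0: continue
    e=xs[-1]; s=e
    while s>0 and r[s-1]<85: s-=1
    uc=470+(s+e)/2
    o,d=ray(S,(uc,v)); o=o-H
    O=np.array([o@u,o[2]]);D=np.array([d@u,d[2]])
    a,b,c=D@D,2*O@D,O@O-.196**2; q=b*b-4*a*c
    th=[]
    if q>0:
        for sg in(-1,1):
            t=(-b+sg*q**.5)/2/a;P=O+t*D;th.append((round(np.degrees(np.arctan2(P[1],-P[0]))/57.3,2),round(float((o+t*d)@ax),3)))
    print(v,470+s,470+e,th)
for t in(1.9,2.,2.1):
    b=H-u*.196*np.cos(t)+np.array([0,0,.196*np.sin(t)]);print(t,proj(S,b-.05*ax),proj(S,b+.05*ax))
E
```

```text
163 470 503 [(np.float64(1.77), -0.015), (np.float64(-1.3), -0.604)]
166 507 512 [(np.float64(1.99), -0.046), (np.float64(-1.65), -0.63)]
169 505 511 [(np.float64(1.99), -0.033), (np.float64(-1.65), -0.611)]
172 498 510 [(np.float64(1.97), -0.016), (np.float64(-1.61), -0.59)]
175 496 508 [(np.float64(1.96), -0.003), (np.float64(-1.6), -0.572)]
178 493 507 [(np.float64(1.95), 0.009), (np.float64(-1.59), -0.553)]
181 491 506 [(np.float64(1.95), 0.021), (np.float64(-1.58), -0.536)]
184 499 504 [(np.float64(1.99), 0.023), (np.float64(-1.65), -0.524)]
187 498 503 [(np.float64(1.99), 0.034), (np.float64(-1.65), -0.507)]
190 497 501 [(np.float64(1.99), 0.045), (np.float64(-1.65), -0.491)]
193 495 500 [(np.float64(1.99), 0.056), (np.float64(-1.64), -0.474)]
196 492 496 [(np.float64(1.97), 0.07), (np.float64(-1.61), -0.456)]
199 476 494 [(np.float64(1.9), 0.093), (np.float64(-1.51), -0.43)]
202 473 491 [(np.float64(1.89), 0.106), (np.float64(-1.49), -0.412)]
205 470 488 [(np.float64(1.88), 0.118), (np.float64(-1.47), -0.394)]
208 470 486 [(np.float64(1.88), 0.127), (np.float64(-1.47), -0.379)]
211 470 482 [(np.float64(1.87), 0.138), (np.float64(-1.47), -0.363)]
1.9 [502.21319971 160.02888266] [490.28568049 186.36601992]
2.0 [510.45238643 165.23033986] [499.0273028  191.89543147]
2.1 [518.1239271 171.0723791] [507.17373953 198.07385619]
```

Bar angle is 1.99 rad. I'll move over it, descend and grip.

Call:
nudge_tcp([
  [0.005, -0.0387, 0, 0, 0.06],
  [0.005, -0.0387, 0, 0, 0.06],
  [0.005, -0.0387, 0, 0, 0.06],
  [0.005, -0.0387, 0, 0, 0.06],
  [0, 0, 0, 0, 0.06],
  [0, 0, 0.03, 0, 0.06],
  [0, 0, 0, 0, 0.06],
], grip_n=40)

```text
time_s: 17.7
position: [0.4864, 0.3182, 0.3341]
tool_rot: [[0.998, -0.061, -0.008], [-0.061, -0.998, -0.004], [-0.008, 0.004, -1.0]]
ft_force: [0.3, -0.4, -0.1]
grip_width: 0.0598
gripper_force: 0.0
```

```bash
python3 -c "
from h import *; go([.4886,.319,.292])"
```

```text
t 17.7 pos [0.4864 0.3182 0.3341] tool delta [ 0.0025 -0.0011  0.042 ] yaw -3.49 F [ 0.3 -0.4 -0.1] w 0.0598 q [ 22.  23.  58.  -0. 100. 115.]
```

Call:
nudge_tcp([
  [0, -0.001, 0.02, 0, 0.06],
  [0, 0, 0.02, 0, 0.06],
  [0, 0, 0, 0, 0.06],
  [0, 0, 0, 0, 0.005],
  [0, 0, 0, 0, 0.005],
  [0, 0, 0, 0, 0.005],
  [0, 0, 0, 0, 0.005],
  [0, 0, 0, 0, 0.005],
], grip_n=60)

```text
time_s: 18.5
position: [0.4878, 0.3187, 0.2996]
tool_rot: [[0.998, -0.062, 0.001], [-0.062, -0.998, -0.002], [0.001, 0.002, -1.0]]
ft_force: [-1.7, -7.5, 4.0]
grip_width: 0.0096
gripper_force: 58.6
```

```bash
python3 -c "
from h import *; go([.4886,.319,.292])"
```

```text
t 18.5 pos [0.4878 0.3187 0.2996] tool delta [ 0.0008 -0.0004  0.0076] yaw -3.56 F [-1.7 -7.5  4. ] w 0.0096 q [ 22.  23.  62.  -0.  94. 115.]
```

The pads hold the bar too near their tips, so I'll reopen, go lower and regrip.

Call:
nudge_tcp([
  [0, 0, 0, 0, 0.05],
  [0, 0, 0, 0, 0.05],
  [0, 0, 0.005, 0, 0.05],
  [0, 0, 0, 0, 0.05],
  [0, 0, 0, 0, 0.05],
])

```text
time_s: 19.0
position: [0.4875, 0.32, 0.2931]
tool_rot: [[0.998, -0.061, -0.0], [-0.061, -0.998, -0.0], [-0.0, 0.0, -1.0]]
ft_force: [-0.3, -0.2, 0.8]
grip_width: 0.05
gripper_force: 0.0
```

```bash
python3 -c "
from h import *; go([.4886,.319,.290])"
```

```text
t 19.0 pos [0.4875 0.32   0.2931] tool delta [0.0011 0.001  0.0031] yaw -3.48 F [-0.3 -0.2  0.8] w 0.05 q [ 22.  24.  63.   0.  93. 115.]
```

Call:
nudge_tcp([
  [0, 0, 0.005, 0, 0.05],
  [0, 0, 0, 0, 0.05],
  [0, 0, 0, 0, 0.005],
  [0, 0, 0, 0, 0.005],
  [0, 0, 0, 0, 0.005],
  [0, 0, 0, 0, 0.005],
], grip_n=60)

```text
time_s: 19.6
position: [0.4876, 0.3186, 0.2886]
tool_rot: [[0.998, -0.062, -0.0], [-0.062, -0.998, -0.003], [-0.0, 0.003, -1.0]]
ft_force: [-1.9, -6.6, 2.1]
grip_width: 0.0102
gripper_force: 58.5
```

```bash
python3 -c "
from h import *; go([.4886,.319,.288])"
```

```text
t 19.6 pos [0.4876 0.3186 0.2886] tool delta [ 0.001  -0.0004  0.0006] yaw -3.56 F [-1.9 -6.6  2.1] w 0.0102 q [ 22.  24.  64.  -0.  93. 115.]
```

Call:
nudge_tcp([
  [0, 0.009, -0.0037, 0, 0.005],
  [0, 0.0092, -0.0036, 0, 0.005],
  [0, 0.0189, -0.0054, 0, 0.005],
  [0, 0.0192, -0.0035, 0, 0.005],
  [0, 0.0196, -0.0015, 0, 0.005],
  [0, 0.0196, 0.0004, 0, 0.005],
  [0, 0.0194, 0.0023, 0, 0.005],
])

```text
time_s: 20.3
position: [0.4799, 0.2049, 0.3045]
tool_rot: [[0.998, -0.06, 0.001], [-0.06, -0.998, 0.002], [0.001, -0.003, -1.0]]
ft_force: [-1.3, 6.9, -1.1]
grip_width: 0.0099
gripper_force: 61.1
```

```bash
python3 -c "
from h import *
t=1.4;go([.4717+.061*.196*(1-np.cos(t)),.0424+.998*.196*(1-np.cos(t)),.110+.196*np.sin(t)])"
```

```text
t 20.3 pos [0.4799 0.2049 0.3045] tool delta [0.0018 0.0001 0.0013] yaw -3.45 F [-1.3  6.9 -1.1] w 0.0099 q [ 10.  17.  72.   0.  91. 104.]
```

On the arc with small forces; continuing through the over-centre point.

Call:
nudge_tcp([
  [0, 0.0191, 0.0043, 0, 0.005],
  [0, 0.0186, 0.0062, 0, 0.005],
  [0, 0.0179, 0.008, 0, 0.005],
  [0, 0.017, 0.0098, 0, 0.005],
  [0, 0.0159, 0.0114, 0, 0.005],
  [0, 0.0148, 0.0129, 0, 0.005],
  [0, 0.0133, 0.0143, 0, 0.005],
])

```text
time_s: 21.0
position: [0.4721, 0.0877, 0.236]
tool_rot: [[0.998, -0.062, -0.002], [-0.062, -0.998, -0.0], [-0.002, 0.0, -1.0]]
ft_force: [-0.4, 4.3, -7.9]
grip_width: 0.0098
gripper_force: 63.2
```

```bash
python3 -c "
from h import *
t=.7;go([.4717+.061*.196*(1-np.cos(t)),.0424+.998*.196*(1-np.cos(t)),.110+.196*np.sin(t)])"
```

```text
t 21.0 pos [0.4721 0.0877 0.236 ] tool delta [ 0.0024 -0.0009 -0.0003] yaw -3.53 F [-0.4  4.3 -7.9] w 0.0098 q [-4. 15. 85. -0. 80. 90.]
```

Call:
nudge_tcp([
  [0, 0.0119, 0.0156, 0, 0.005],
  [0, 0.0102, 0.0167, 0, 0.005],
  [0, 0.0085, 0.0177, 0, 0.005],
  [0, 0.0036, 0.0092, 0, 0.005],
  [0, 0.0031, 0.0092, 0, 0.005],
  [0, 0.0027, 0.0094, 0, 0.005],
  [0, 0.0022, 0.0096, 0, 0.005],
  [0, 0, 0, 0, 0.005],
])

```text
time_s: 21.8
position: [0.4694, 0.0455, 0.1481]
tool_rot: [[0.998, -0.062, -0.004], [-0.062, -0.998, -0.001], [-0.004, 0.001, -1.0]]
ft_force: [-4.1, -5.1, -0.3]
grip_width: 0.0101
gripper_force: 63.8
```

```bash
python3 -c "
from h import *
t=.2;go([.4717+.061*.196*(1-np.cos(t)),.0424+.998*.196*(1-np.cos(t)),.110+.196*np.sin(t)])"
```

```text
t 21.8 pos [0.4694 0.0455 0.1481] tool delta [ 0.0024 -0.001  -0.0008] yaw -3.54 F [-4.1 -5.1 -0.3] w 0.0101 q [-9. 20. 95. -0. 65. 85.]
```

Call:
nudge_tcp([
  [0, 0.0008, 0.006, 0, 0.005],
  [0, 0.0007, 0.006, 0, 0.005],
  [0, 0.0005, 0.006, 0, 0.005],
  [0, 0.0004, 0.005, 0, 0.005],
  [0, 0.0003, 0.004, 0, 0.005],
  [0, 0.0001, 0.004, 0, 0.005],
  [0, 0, 0.003, 0, 0.005],
  [0, 0, 0, 0, 0.005],
  [0, 0, 0, 0, 0.005],
])

```text
time_s: 22.7
position: [0.4692, 0.0417, 0.1149]
tool_rot: [[0.998, -0.061, -0.004], [-0.061, -0.998, -0.004], [-0.004, 0.004, -1.0]]
ft_force: [-5.5, -12.5, -1.6]
grip_width: 0.0096
gripper_force: 65.7
```

```bash
python3 -c "
from h import *
go([.4717,.0424,.110])"
```

```text
t 22.7 pos [0.4692 0.0417 0.1149] tool delta [ 0.0025 -0.0008  0.0048] yaw -3.49 F [ -5.5 -12.5  -1.6] w 0.0096 q [-9. 22. 98. -0. 60. 84.]
```

Call:
nudge_tcp([
  [0, -0.001, 0.002, 0, 0.005],
  [0, 0, 0, 0, 0.005],
  [0, 0, 0.002, 0, 0.005],
  [0, 0, 0, 0, 0.005],
])

```text
time_s: 23.1
position: [0.4692, 0.0417, 0.1108]
tool_rot: [[0.998, -0.061, -0.004], [-0.061, -0.998, -0.006], [-0.004, 0.006, -1.0]]
ft_force: [-7.9, -19.8, -1.3]
grip_width: 0.0096
gripper_force: 65.8
```

Call:
nudge_tcp([
  [0, 0, 0.001, 0, 0.005],
  [0, 0, 0, 0, 0.005],
  [0, 0, 0.001, 0, 0.005],
  [0, 0, 0, 0, 0.005],
])

```text
time_s: 23.5
position: [0.4692, 0.0417, 0.1089]
tool_rot: [[0.998, -0.061, -0.004], [-0.061, -0.998, -0.006], [-0.004, 0.006, -1.0]]
ft_force: [-8.9, -19.5, -1.2]
grip_width: 0.0097
gripper_force: 65.9
```

Call:
nudge_tcp([
  [0, 0.002, 0.001, 0, 0.005],
  [0, 0, 0, 0, 0.005],
  [0, 0, 0.001, 0, 0.005],
  [0, 0, 0, 0, 0.005],
])

```text
time_s: 23.9
position: [0.4693, 0.0416, 0.1079]
tool_rot: [[0.998, -0.061, -0.003], [-0.061, -0.998, -0.002], [-0.003, 0.002, -1.0]]
ft_force: [-9.0, -6.3, 9.5]
grip_width: 0.0099
gripper_force: 67.1
```

Call:
nudge_tcp([
  [0, 0, 0.001, 0, 0.005],
  [0, 0, 0, 0, 0.005],
  [0, 0, 0.001, 0, 0.005],
  [0, 0, 0, 0, 0.005],
])

```text
time_s: 24.3
position: [0.4694, 0.0416, 0.1076]
tool_rot: [[0.998, -0.061, -0.001], [-0.061, -0.998, -0.003], [-0.001, 0.003, -1.0]]
ft_force: [-14.6, -6.2, 28.7]
grip_width: 0.0102
gripper_force: 69.2
```

```bash
python3 - <<'E'
from h import *
S=img("scene");d0=cv2.imread("pics/scene0.png")[:,:,::-1].astype(int)
g=S["pixels"].max(2).astype(int);g0=d0.max(2)
# bar dark-run centres per row, now vs start
for v in range(204,226,3):
    o=[]
    for G in(g0,g):
        xs=np.where(G[v,355:385]<70)[0]; o.append((355+xs[0],355+xs[-1]) if len(xs) else None)
    print(v,o)
# plate's front/rear edges: gradient along columns crossing plate far edge, now vs start
for u in(400,410,450,460):
    o=[]
    for G in(g0,g):
        c=cv2.GaussianBlur(G[190:300,u].astype(np.float32)[:,None],(1,5),0)[:,0];e=np.abs(np.diff(c));o.append([int(i+190) for i in np.argsort(e)[-4:]])
    print(u,sorted(o[0]),sorted(o[1]))
E
```

```text
204 [(np.int64(374), np.int64(378)), (np.int64(357), np.int64(384))]
207 [(np.int64(372), np.int64(376)), (np.int64(362), np.int64(384))]
210 [(np.int64(370), np.int64(374)), (np.int64(363), np.int64(384))]
213 [(np.int64(368), np.int64(372)), (np.int64(363), np.int64(379))]
216 [(np.int64(366), np.int64(370)), (np.int64(363), np.int64(379))]
219 [(np.int64(364), np.int64(368)), (np.int64(362), np.int64(378))]
222 [(np.int64(362), np.int64(366)), (np.int64(360), np.int64(376))]
225 [(np.int64(360), np.int64(366)), (np.int64(359), np.int64(368))]
400 [204, 206, 207, 296] [193, 194, 195, 203]
410 [191, 192, 263, 264] [191, 192, 261, 264]
450 [273, 274, 275, 276] [273, 274, 275, 276]
460 [252, 253, 254, 255] [252, 253, 254, 255]
```

The bar has come to its stop: z stays at 0.1076 while the downward force builds up. Ease the load, release, lift away.

Call:
nudge_tcp([
  [0, 0, -0.001, 0, 0.005],
  [0, 0, 0, 0, 0.02],
  [0, 0, 0, 0, 0.04],
  [0, 0, 0, 0, 0.04],
  [0, 0, 0, 0, 0.04],
  [0, 0, -0.02, 0, 0.04],
  [0, 0, -0.04, 0, 0.04],
  [0, 0, -0.04, 0, 0.04],
])

```text
time_s: 25.15
position: [0.4703, 0.043, 0.2069]
tool_rot: [[0.998, -0.061, -0.002], [-0.061, -0.998, 0.0], [-0.002, -0.0, -1.0]]
ft_force: [-0.2, -0.5, 0.2]
grip_width: 0.0403
gripper_force: 0.0
```

Call:
nudge_tcp([
  [0.02, 0.042, -0.03, 0, 0.04],
  [-0.021, 0.042, 0, 0, 0.04],
  [-0.021, 0.042, 0, 0, 0.04],
  [-0.021, 0.042, 0, 0, 0.04],
  [-0.021, 0.042, 0, 0, 0.04],
  [-0.021, 0.042, 0, 0, 0.04],
  [-0.021, 0.042, 0, 0, 0.04],
  [-0.021, 0.042, 0, 0, 0.04],
  [0, 0, 0, 0, 0.04],
  [0, 0, 0, 0, 0.04],
])

```text
time_s: 26.15
position: [0.3213, -0.281, 0.2329]
tool_rot: [[0.998, -0.063, -0.0], [-0.063, -0.998, 0.001], [-0.0, -0.001, -1.0]]
ft_force: [0.4, 0.2, 0.3]
grip_width: 0.0401
gripper_force: 0.0
```

```bash
python3 - <<'E'
from h import *
go([0,0,0])
for n in("top","scene"):
    I=img(n)["pixels"].astype(int);d0=cv2.imread(f"pics/{n}0.png")[:,:,::-1].astype(int)
    m=(np.abs(I-d0).max(2)>40).astype(np.uint8);k,l,s,c=cv2.connectedComponentsWithStats(m)
    print(n,[(s[i].tolist()) for i in range(1,k) if s[i,4]>25])
    if n=="scene":
        g=I.max(2);print([(v,355+np.where(g[v,355:385]<70)[0][[0,-1]]) for v in(204,213,222)])
E
```

```text
t 26.15 pos [ 0.3213 -0.281   0.2329] tool delta [-0.3384 -0.2599  0.2332] yaw -3.63 F [0.4 0.2 0.3] w 0.0401 q [-57.  10.  93.   0.  77.  36.]
top [[404, 238, 9, 72, 486], [320, 241, 12, 71, 464], [415, 325, 188, 127, 9718], [262, 382, 157, 82, 6397], [142, 395, 123, 85, 6982], [454, 410, 67, 24, 1211], [267, 413, 27, 45, 395], [515, 412, 44, 20, 320], [440, 419, 23, 12, 144], [418, 435, 18, 45, 283], [487, 435, 66, 45, 985], [537, 455, 31, 25, 414], [304, 457, 19, 3, 31], [286, 462, 22, 18, 196], [351, 473, 18, 7, 85]]
scene [[334, 0, 12, 9, 35], [248, 5, 14, 8, 58], [198, 10, 33, 36, 619], [246, 14, 17, 17, 122], [274, 14, 8, 18, 77], [249, 17, 23, 22, 153], [323, 22, 8, 16, 51], [232, 32, 9, 30, 144], [192, 47, 9, 15, 68], [278, 60, 3, 10, 28], [340, 71, 15, 14, 112], [270, 75, 22, 42, 465], [241, 77, 5, 12, 30], [348, 90, 38, 39, 809], [406, 103, 19, 28, 166], [198, 107, 135, 39, 2639], [257, 107, 8, 8, 38], [393, 110, 9, 8, 31], [408, 113, 63, 88, 2888], [381, 121, 33, 37, 511], [319, 128, 45, 36, 810], [246, 148, 65, 32, 1092], [313, 150, 91, 54, 2081], [279, 154, 8, 5, 31], [415, 157, 6, 12, 37], [319, 234, 30, 40, 284], [252, 238, 17, 21, 143]]
[(204, array([374, 378])), (213, array([368, 372])), (222, array([362, 366]))]
```

The bar is back at its starting pixels. Compared with the first pictures, the only differences on the bench are the two missing scalpels and the arm with its shadow. Handing in.

```bash
python3 -c "
from rig import env, get_image; print(env.close_job())"
```

```text
the job is handed in; nothing more can be done
None
```

Job handed in at about 26 s: both scalpels are in the bin, the flap was held all the way down to fully shut, and the before-and-after pictures show nothing else on the bench moved; the hand-in returned no verdict.

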